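# Crack the dry box's seal

## Task

The two steel tools go back into the airtight dry box so that they do not rust. Lay the tuning fork flat in the narrow place of the wooden tray and the dial caliper flat in the wide place, dial up and beside the gap in the outer wall, so that the tray is ready to go in; then take the box's lid by its bar handle, pull up until the sticky rubber seal lets go, and finish while still holding the lid just ajar, about 3 cm at the front edge, so that I can slip in the drying canister without losing the dry air. Do not let the lid fly wide open, keep the tray where it is, and leave the canister, the plane and the sanding block alone.

Things in the scene. Friction and masses are not known exactly. Their poses are not given: they have to be found in the camera images.
- drybox: Grey plastic airtight box fixed to the bench, 200 (its x) x 230 (its y) x 85 mm high, its grey lid hinged along the rear top edge. Origin on the bench, under the box, 50 mm in front of the middle of its underside; x points to the rear (hinge side), y left, z up. A round hygrometer is let into the lid; it is no handle.
- lid (a joint): Lid angle, rad: 0 = shut and sealed, grows as the front edge rises, to 1.6. Front edge 210 mm from the hinge line: 0.14 is 30 mm ajar. The rubber bead at the front edge needs about 17 N up at the handle to start; that is gone by 0.06 rad, then only the lid's weight (about 2 N at the handle) is felt, so it springs up if pulled by force alone. Let go, it falls back.
- lid_handle (a point): Middle of the lid's handle: a round steel bar 11 mm thick and 84 mm long between two posts, parallel to the box's y, 186 mm from the hinge line; when shut the bar's centre is 32 mm above the lid's top and 128 mm above the bench. Pinch it from above, fingers in front of and behind the bar. The point turns with the lid.
- lid_hinge (a point): Middle of the lid's hinge line, at the box's rear top edge, 87 mm above the bench; the line is parallel to the box's y. The point turns with the lid.
- tray: Loose flat maple tray, 139 (x) x 205 (y) x 15 mm high, 0.7 kg; floor 5 mm, walls 5 mm thick and 10 mm above the floor. Origin: centre of its underside. A divider along y parts the narrow place (-x side) from the wide one (+x side). For fingers, both walls of the narrow place are cut down to the floor at y = -50 to 20 mm, and the outer wall of the wide place (x = +67) at y = -2 to 70.
- narrow_place (a point): Centre of the floor of the tray's narrow place, 40 mm (tray x) by 165 mm (tray y) inside, same axes as the tray. It lies at x = -44.5, y = -15 mm in the tray. A small empty pocket beyond its +y end is not for the fork.
- wide_place (a point): Centre of the floor of the tray's wide place, 84 mm (tray x) by 195 mm (tray y) inside, same axes as the tray. It lies at x = 22.5, y = 0 mm in the tray.
- tuning_fork: The steel tuning fork lying flat in front of the box and tray (not one far off at the right), 25 (x) x 145 (y) x 8 mm, 60 g; its length is along its y, tines toward -y, round stem toward +y. Origin: centre of its underside. Take it across its 25 mm width near the origin. Either way round is right in the tray.
- dial_caliper: Steel dial caliper lying flat, dial up, 64 (x) x 175 (y) x 15 mm, 130 g. Origin: centre of that rectangle, underside. The beam, 14 wide, 4 thick, runs along y at x = 7 to 21 mm; jaws toward -x near the +y end. The round dial, 33 mm across, 7 to 15 mm above the underside, is centred at x = 16, y = 34: grip it across x. In the tray its x and y point as the tray's, so the dial is beside the gap.
- dial (a point): Centre of the top of the caliper's dial, 15 mm above the caliper's underside.
- canister: Round flat aluminium drying canister, 48 mm across, 15 mm high, lying on the bench; leave it. Origin: centre of its underside.
- thumb_plane: Small bronze and wood plane, 38 x 110 x 44 mm, standing at the left; leave it. Origin: centre of its underside.
- sanding_block: Oval grey sanding block, 42 x 132 x 24 mm, lying at the right; leave it. Origin: centre of its underside.

How it is judged:
On the way, in this order (a step that is already met when the one before it is completed fails the run):
1. fork and caliper lie flat in their places of the tray, let go, while the lid is still shut (x of dial in the frame of wide_place above 0 m and y of dial in the frame of wide_place above 0 m and x of tuning_fork in the frame of narrow_place between -0.011 and 0.011 m and y of tuning_fork in the frame of narrow_place between -0.014 and 0.014 m and z of tuning_fork in the frame of narrow_place between -0.004 and 0.006 m and angle between each of tuning_fork, dial_caliper's own z axis and vertical below 0.1 rad and angle between the y axis of each of tuning_fork, dial_caliper and the y axis of tray, either way round below 0.15 rad and contact force between the fingers and tuning_fork below 0.1 N and linear speed of each of tuning_fork, dial_caliper below 0.03 m/s and x of dial_caliper in the frame of wide_place between -0.014 and 0.014 m and y of dial_caliper in the frame of wide_place between -0.014 and 0.014 m and z of dial_caliper in the frame of wide_place between -0.004 and 0.006 m and contact force between the fingers and dial_caliper below 0.1 N and value of joint lid below 0.02 rad), for 0.2 s.
2. the lid is pulled past its seal and held ajar (value of joint lid between 0.085 and 0.25 rad and contact force between the fingers and lid above 0.8 N), for 0.2 s.
At the end, for the whole second after the job is handed in: The gripper holds the lid still and ajar at 0.085 to 0.25 rad (front edge about 18 to 52 mm up); the fork lies flat and lengthwise in the tray's narrow place and the caliper in the wide place with the dial beside the gap in the outer wall, both on the floor within the walls (all of step 2 and velocity of joint lid between -0.05 and 0.05 rad/s and x of dial in the frame of wide_place above 0 m and y of dial in the frame of wide_place above 0 m and x of tuning_fork in the frame of narrow_place between -0.011 and 0.011 m and y of tuning_fork in the frame of narrow_place between -0.014 and 0.014 m and z of tuning_fork in the frame of narrow_place between -0.004 and 0.006 m and angle between each of tuning_fork, dial_caliper's own z axis and vertical below 0.1 rad and angle between the y axis of each of tuning_fork, dial_caliper and the y axis of tray, either way round below 0.15 rad and contact force between the fingers and tuning_fork below 0.1 N and linear speed of each of tuning_fork, dial_caliper below 0.03 m/s and x of dial_caliper in the frame of wide_place between -0.014 and 0.014 m and y of dial_caliper in the frame of wide_place between -0.014 and 0.014 m and z of dial_caliper in the frame of wide_place between -0.004 and 0.006 m and contact force between the fingers and dial_caliper below 0.1 N); the arm keeps its last pose, push and grip.
It fails at once if the lid flew open (more than 0.45 rad) (value of joint lid above 0.45 rad).
It fails at once if the tray was shoved or lifted (more than 40 mm) (distance of tray from where it was at the start of the episode above 0.04 m).
It fails at once if the canister was disturbed (distance of canister from where it was at the start of the episode above 0.03 m).
It fails at once if the thumb plane was disturbed (distance of thumb_plane from where it was at the start of the episode above 0.03 m).
It fails at once if the sanding block was disturbed (distance of sanding_block from where it was at the start of the episode above 0.03 m).
It also fails if it takes over 72 s, if anything falls off the work surface, if the arm or the gripper's body presses on something with over 40 N, if the wrist force passes 120 N, or if a joint passes its speed limit or range.

## Robot

A 6-joint arm with a two-finger parallel gripper is mounted at the origin on a cart in front of the work surface, level with it; the furniture and walls round the work are solid. World frame = base frame: x ahead of the robot, y to its left, z up, the work surface at z = 0. Lengths are in m, angles in rad, forces in N, time in s.
With the tool pointing down it reaches from about 0.425 to 0.95 m from the base axis. Payload 3.5 kg.
Tool frame: the origin (TCP) lies midway between the tips of the shut fingers; the grasp point (between the pads) lies 19 mm behind it; z points along the fingers, y is the line along which they close (so a half turn about z gives the same grasp; the last joint's range is limited). The gripper opens to 85 mm and grips with 20 to 120 N. Pads are 22 mm wide; open, the fingers measure 114 mm over their backs; the gripper's body (76 mm by 85 mm) begins 54 mm behind the grasp point. The pads swing forward as they close: fully open they stand 13 mm farther back than shut.
Start: joints at [-1.499, 0.286, 1.577, -0, 1.279, -0.15], TCP at [0.149, -0.658, 0.231] pointing down, gripper open.
Joint ranges: [-2.77, 2.77], [-0.9, 2.22], [0.21, 2.48], [-1.53, 4.67], [0.24, 2.81], [-2.84, 2.84]. Speed limits (rad/s): [2.79, 2.79, 3.14, 3.14, 3.14, 3.14].

## Interface

Orientations are given as a unit quaternion [x, y, z, w].
In Python, from plant import get_state, read_camera, ctrl gives the robot as it stands.
- The arm moves only by the shell command python3 -m crank 'ROWS' [FORCE]. ROWS is JSON, a list of rows, each a list of 3 entries, a list of its own where there are three numbers: the shift along the tool's x, y, z in mm, then the turn about the tool's z in degrees, then the closure in counts, from 0 (fully open) to 255 (shut). In form: [[[tx, ty, tz], yaw, claw], ...]. A call has 1 to 10 rows; each row is the pose to reach, as a shift and turn from the pose commanded when the call began, along the tool's axes at that moment; what a row does not reach only later rows make up. A row lasts 1/10 s, in which the tool goes at most 50 mm and 8.59 degrees, less where a joint would pass 70% of its speed; a pose out of reach is approached as far as the arm can. A call with a gripper value outside its range is refused whole. The fingers move at their own pace and stop on an object; FORCE is the grip in N (left out, the last holds). Time passes only in rows, so rows that repeat a pose let the fingers close. It gives the time, the measured TCP pose, the force, the opening and the grip force at its end, in the units of the state.
- get_state(): the state, without advancing time (a new reading comes with each control period).
- read_camera(name): name is "scene" or "top" or "wrist"; returns a dict with "frame" (480x640x3 uint8, blue, green, red), "range_z" (480x640 float32, m along the optical axis (not along the pixel's ray), 0 where there is no reading), "vfov" (degrees; the focal length in pixels is half the picture's height over the tangent of half this angle, whatever the lens; pixels are square), "cx", "cy" (the principal point, pixels), "k1" (the pictures are not rectified: a ray, as slopes to the right and down, at radius r is drawn at 1 + k1 r^2 times it, then the intrinsics apply), "origin" and "orientation" of the camera in the world. Camera axes: x right, y down, z forward; pixel columns grow to the right and rows downward; lengths in m; the calibration is good to about 2 mm. A picture is of the moment at which its call begins.
- ctrl.sign_off(): hands the job in; it is judged then, once.
The state is a dict: "time": time; "qpos": joint angles; "dq": joint speeds; "joint_efforts": joint torques, N m; "eef_pos": TCP position; "tcp_rot": TCP orientation; "contact_force": force on the tool from outside, world axes, zero at the start; "wrist_torque": the same for the moment, N m; "opening": opening from 0.0 (shut) to 1.0 (fully open); "finger_force": force on a finger pad.
Only numpy, scipy, OpenCV 4.12 (cv2) and the standard library are available. Lean on these libraries where they do the work, as an engineer would, in place of code of your own. Each camera call takes 0.05 s, during which the arm holds its last target. There are 200 camera calls.

## Working session

There is one attempt and no reset: what is moved stays moved. The work goes in short steps, Python scripts to look and compute and a shell command to move; the robot and the scene stay as the last step left them, time stands still between calls to the robot, and variables do not carry over. Pictures are saved under pics/ and viewed, at most 10 in all, crops included, and the job is handed in when it is done.

```bash
ls; mkdir -p pics; cat > h.py <<'E'
import numpy as np, cv2, json
from plant import get_state, read_camera, ctrl
from scipy.spatial.transform import Rotation as R
def snap(n):
    c=read_camera(n); c['f']=240/np.tan(np.radians(c['vfov'])/2)
    c['R']=R.from_quat(c['orientation']).as_matrix(); c['o']=np.array(c['origin']); return c
def K(c): return np.array([[c['f'],0,c['cx']],[0,c['f'],c['cy']],[0,0,1.]])
def rays(c,uv):
    uv=np.asarray(uv,float).reshape(-1,1,2)
    p=cv2.undistortPoints(uv,K(c),np.array([c['k1'],0,0,0.])).reshape(-1,2)
    return np.c_[p,np.ones(len(p))]
def onz(c,uv,z):
    d=rays(c,uv)@c['R'].T
    return c['o']+d*((z-c['o'][2])/d[:,2])[:,None]
def cloud(c):
    v,u=np.mgrid[:480,:640]; r=rays(c,np.c_[u.ravel(),v.ravel()])
    return ((r*c['range_z'].reshape(-1,1))@c['R'].T+c['o']).reshape(480,640,3)
def proj(c,P):
    p=(np.asarray(P)-c['o'])@c['R']; return cv2.projectPoints(p.reshape(-1,1,3),np.zeros(3),np.zeros(3),K(c),np.array([c['k1'],0,0,0.]))[0].reshape(-1,2)
def totool(P,s=None):
    "world point -> mm shift in tool axes from the present TCP"
    s=s or get_state(); return 1000*R.from_quat(s['tcp_rot']).inv().apply(np.asarray(P)-s['eef_pos'])
E
python3 - <<'E'
from h import *
s=get_state(); print(s)
for n in('top','scene'):
    c=snap(n); cv2.imwrite(f'pics/{n}0.png',c['frame']); print(n,c['f'],c['cx'],c['cy'],c['k1'],c['o'],c['R'].round(2).tolist())
    np.savez(f'{n}0.npz',**{k:v for k,v in c.items()})
E
```

```text
pics
{'time': 0.0, 'qpos': array([-1.49900061e+00,  2.87177648e-01,  1.57816829e+00, -8.91032842e-06,
        1.27858984e+00, -1.50013690e-01]), 'dq': array([ 8.54020949e-05,  6.50159322e-05, -4.34302440e-04, -8.07584880e-05,
        1.51833949e-03,  1.04417111e-03]), 'joint_efforts': array([-1.78183545e-03, -4.05984700e+01, -2.92629862e+01, -2.15414011e-04,
        5.82263965e-03,  6.23262167e-06]), 'eef_pos': array([ 0.14846718, -0.65780235,  0.2299439 ]), 'tcp_rot': array([ 9.93855550e-01,  1.10678696e-01,  4.15454079e-05, -1.17083366e-03]), 'contact_force': array([ 0.17649454, -0.00244303, -0.38109505]), 'wrist_torque': array([-0.04990015, -0.025566  ,  0.00108751]), 'finger_force': 0.0, 'opening': 1.0058763866003342}
top 599.2842355129693 317.5007797550574 247.82555399959577 -0.025768871617166893 [0.37454361 0.00399637 1.67394724] [[0.0, -0.99, 0.16], [-1.0, -0.0, -0.0], [0.0, -0.16, -0.99]]
scene 456.9867272460292 323.7860882974368 244.36536669147785 -0.10593965644242449 [-0.31168329  0.52307982  0.74039321] [[-0.5, -0.44, 0.75], [-0.86, 0.28, -0.42], [-0.02, -0.86, -0.52]]
```

View pics/top0.png

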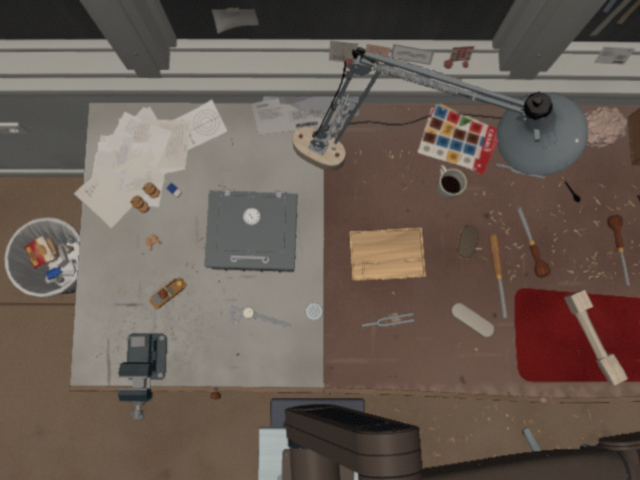

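View pics/scene0.png

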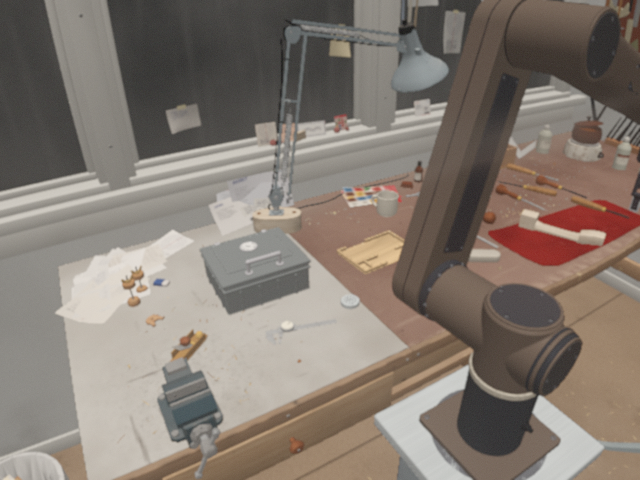

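Top view: the box is at about (252,230) with its handle at (250,260). The tray is at (388,254), the fork at (388,321), the caliper dial at (248,313) and the canister at (314,312). Next I measure and zoom.

```bash
cat > m.py <<'E'
from h import *
c=dict(np.load('top0.npz'))
for k in('f','cx','cy','k1'): c[k]=float(c[k])
P=cloud(c); f=c['frame']
for n,(u,v,z) in dict(dial=(248,313,.015),can=(314,312,.015),tray=(388,254,.015),fork=(388,321,.004),handle=(250,260,.128)).items(): print(n,onz(c,[(u,v)],z)[0].round(3),P[v,u].round(3))
# tray rect by colour
hsv=cv2.cvtColor(f,cv2.COLOR_BGR2HSV)
m=np.zeros(f.shape[:2],np.uint8); m[220:290,340:435]=cv2.inRange(hsv,(8,60,120),(30,200,255))[220:290,340:435]
q=cv2.findContours(m,0,1)[0]; q=max(q,key=cv2.contourArea)
w=onz(c,q.reshape(-1,2),.015)[:,:2].astype(np.float32); print('tray',cv2.minAreaRect(w))
# lid top by height
m=((P[...,2]>.085)&(P[...,2]<.105)); m[:180]=0;m[280:]=0;m[:,:190]=0;m[:,310:]=0
w=P[m][:,:2].astype(np.float32); print('lid',cv2.minAreaRect(w))
m=(P[...,2]>.112)&(P[...,2]<.15); m[:200]=0;m[280:]=0;m[:,:190]=0;m[:,310:]=0
w=P[m]; print('bar',len(w),w.mean(0) if len(w) else '', cv2.minAreaRect(w[:,:2].astype(np.float32)) if len(w) else '')
a=cv2.resize(f[220:345,335:435],None,fx=4,fy=4,interpolation=cv2.INTER_CUBIC)
b=cv2.resize(f[220:345,225:325],None,fx=4,fy=4,interpolation=cv2.INTER_CUBIC)
cv2.imwrite('pics/z.png',np.hstack([b,a]))
E
python3 m.py
```

```text
dial [0.459 0.193 0.015] [0.459 0.194 0.008]
can [0.462 0.011 0.015] [0.462 0.011 0.017]
tray [ 0.624 -0.195  0.015] [ 0.626 -0.197  0.003]
fork [ 0.438 -0.194  0.004] [ 0.438 -0.194 -0.   ]
handle [0.59  0.178 0.128] [0.596 0.182 0.09 ]
tray ((0.6250566840171814, -0.19233664870262146), (0.14216631650924683, 0.2051611691713333), 3.4534835815429688)
lid ((0.682028591632843, 0.1816442906856537), (0.24101011455059052, 0.2152857780456543), 88.51480102539062)
bar 148 [0.59855951 0.18179513 0.13258031] ((0.5991345643997192, 0.18328292667865753), (0.09383916109800339, 0.011628102511167526), 88.42774200439453)
```

View pics/z.png

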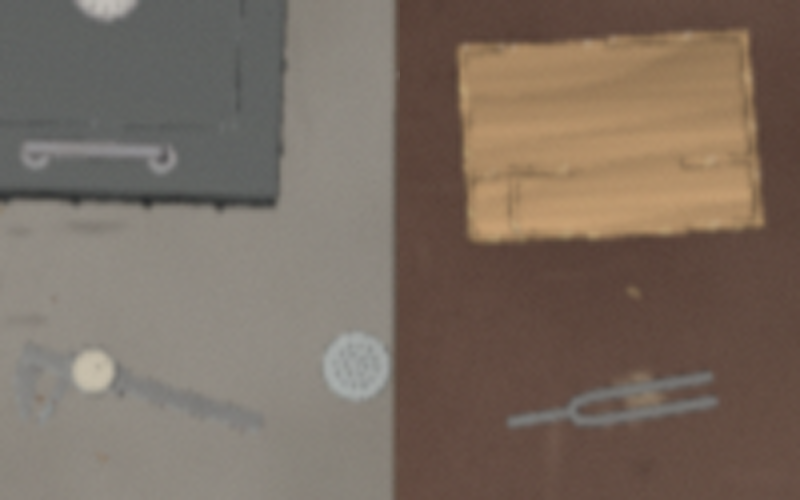

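The zoom shows the fork's stem end near full-image (362,325) and its tine ends near (414,317), so its yaw is about +9.4°. The caliper's jaws are on the left and its beam goes down and to the right, yaw about -16°. The tray's narrow place is at the lower side with the pocket on the left, yaw about +3.5°. The bar is at about (0.599, 0.182) and the lid yaw is about -1.5°. The sizes agree with those given.

```bash
python3 - <<'E'
from h import *
c=dict(np.load('top0.npz'))
for k in('f','cx','cy','k1'): c[k]=float(c[k])
e=onz(c,[(362.5,325.5),(413.7,317.3)],.004); d=e[0]-e[1]; print('fork',e.mean(0),np.linalg.norm(d),np.degrees(np.arctan2(-d[0],d[1])))
print(totool([*e.mean(0)[:2],.15]))
e=onz(c,[(248,312.5),(225+262/4,220+422/4)],.01);d=e[0]-e[1]; print('cal',e,np.linalg.norm(d),np.degrees(np.arctan2(-d[0],d[1])))
E
```

```text
fork [ 0.43713276 -0.19398742  0.004     ] 0.14413754905815127 9.148235056987845
[ 383.62093699 -388.82534257   81.01114782]
cal [[0.4601688  0.19398238 0.01      ]
 [0.42489757 0.07608025 0.01      ]] 0.12306491551344151 -16.654914661841303
```

```bash
python3 -m crank '[[[380,-388,0],-87,0],[[380,-388,0],-87,0],[[380,-388,0],-87,0],[[380,-388,0],-87,0],[[380,-388,0],-87,0],[[380,-388,0],-87,0],[[380,-388,0],-87,0],[[380,-388,0],-87,0],[[380,-388,0],-87,0],[[380,-388,0],-87,0]]' 30; python3 -c "
from h import *
print(totool([.4371,-.194,.15]))"
```

```text
time: 1.1
eef_pos: [0.4116, -0.2309, 0.2311]
tcp_rot: [0.65, 0.76, 0.0, -0.0]
contact_force: [0.2, -1.1, -0.3]
opening: 1.005
finger_force: 0.0
[32.51316511 30.91529752 81.05870375]
```

```bash
python3 -m crank '[[[32,31,60],0,60],[[32,31,60],0,60],[[32,31,60],0,60],[[32,31,60],0,60],[[32,31,60],0,60],[[32,31,60],0,60]]'; cat > w.py <<'E'
from h import *
import sys
c=snap('wrist'); n=sys.argv[1]; cv2.imwrite(f'pics/{n}.png',c['frame']); np.savez(f'{n}.npz',**c); s=get_state()
print(s['eef_pos'],np.degrees(R.from_quat(s['tcp_rot']).as_euler('ZYX')),'cam',c['o'],c['f'])
E
python3 w.py w1
```

```text
time: 1.7
eef_pos: [0.4375, -0.1982, 0.173]
tcp_rot: [0.652, 0.758, 0.0, 0.001]
contact_force: [0.1, -0.6, 0.7]
opening: 0.764
finger_force: 0.0
[ 0.437365   -0.19805559  0.17277952] [9.85567165e+01 1.11796311e-01 1.79894831e+02] cam [ 0.42661053 -0.13059721  0.31584298] 378.23418111009784
```

View pics/w1.png

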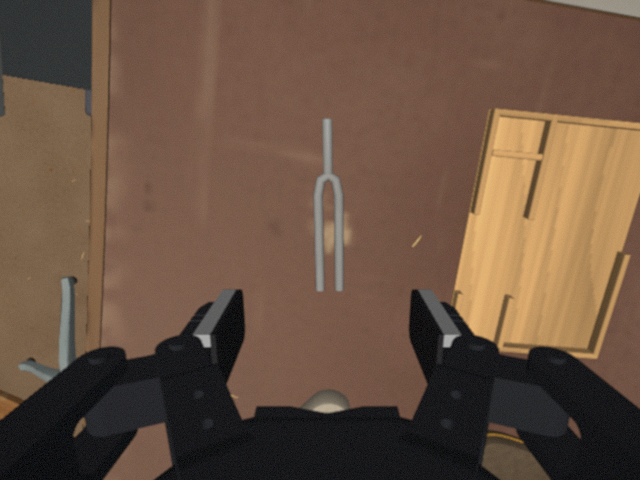

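The wrist view shows the fork's stem end at (327,119) and its tine tips at (320,291) and (339,291). The tray's top-left outer corner is at (494,109) and its bottom-right outer corner at (597,358). The pocket is at the top, and the wall gaps are where the task says.

```bash
cat > m2.py <<'E'
from h import *
c=dict(np.load('w1.npz'))
for k in('f','cx','cy','k1'): c[k]=float(c[k])
e=onz(c,[(327,118.5),(329.7,291.5)],.004); d=e[0]-e[1]; print('fork',e.mean(0),np.linalg.norm(d),np.degrees(np.arctan2(-d[0],d[1])))
print(totool([*e.mean(0)[:2],.003]))
# tray contour
hsv=cv2.cvtColor(c['frame'],cv2.COLOR_BGR2HSV); m=cv2.inRange(hsv,(10,70,60),(28,220,255)); m[:,:445]=0; m[:95]=0; m[365:]=0
q=max(cv2.findContours(m,0,1)[0],key=cv2.contourArea); h=cv2.convexHull(q).reshape(-1,2)
print(cv2.approxPolyDP(h.reshape(-1,1,2),4,True).reshape(-1,2).tolist())
a=onz(c,[(494,108.5),(598,358)],.015); print('tray corners TL(-x,+y), BR(+x,-y)',a, a.mean(0))
d=a[0]-a[1]; print(np.linalg.norm(d), np.hypot(.139,.205), 'yaw',np.degrees(np.arctan2(d[1],d[0])-np.arctan2(.205,-.139)))
E
python3 m2.py
```

```text
fork [ 0.43802732 -0.19286952  0.004     ] 0.14727679350523154 9.497717148603908
[  5.36106783   1.11495271 169.77171939]
[[637, 95], [639, 364], [501, 354], [474, 335], [445, 301], [445, 95]]
tray corners TL(-x,+y), BR(+x,-y) [[ 0.54968607 -0.09455874  0.015     ]
 [ 0.70139193 -0.28963446  0.015     ]] [ 0.625539  -0.1920966  0.015    ]
0.24712184354900474 0.24768124676688785 yaw 3.732193214865951
```

```bash
python3 -m crank '[[[5,1,50],-1,70],[[5,1,100],-1,90],[[5,1,140],-1,110],[[5,1,160],-1,110],[[5,1,168],-1,110],[[5,1,168],-1,110],[[5,1,169],-1,110]]'
```

```text
time: 2.45
eef_pos: [0.4386, -0.1929, 0.004]
tcp_rot: [0.645, 0.764, 0.0, 0.002]
contact_force: [-0.2, -0.5, 0.4]
opening: 0.574
finger_force: 0.0
```

```bash
python3 -m crank '[[[0,0,0],0,255],[[0,0,0],0,255],[[0,0,0],0,255],[[0,0,0],0,255],[[0,0,0],0,255],[[0,0,0],0,255]]' 30; python3 -m crank '[[[0,0,-10],0,255],[[0,0,-40],0,255],[[0,0,-70],0,255],[[0,0,-70],0,255]]'; python3 -c "
from h import *
s=get_state();print(s['eef_pos'],R.from_quat(s['tcp_rot']).as_euler('ZYX',True));print(totool([.5820,-.2098,.07]))"
```

```text
time: 3.05
eef_pos: [0.4385, -0.1925, 0.004]
tcp_rot: [0.645, 0.764, 0.0, 0.001]
contact_force: [-0.7, 1.2, 7.4]
opening: 0.261
finger_force: 29.7
time: 3.45
eef_pos: [0.4401, -0.1935, 0.077]
tcp_rot: [0.645, 0.764, 0.0, 0.005]
contact_force: [0.6, 0.3, -0.7]
opening: 0.265
finger_force: 29.6
[ 0.44006517 -0.19345534  0.07699909] [ 99.66558637   0.38227453 179.62118857]
[-39.89553178 137.12473627   8.17220569]
```

```bash
python3 -m crank '[[[-12,40,0],2,255],[[-24,80,0],4,255],[[-36,120,0],6,255],[[-40,137,0],6,255],[[-40,137,0],6,255],[[-40,137,0],6,255],[[-40,137,0],6,255]]'; python3 w.py w2;  python3 -c "
from h import *
print(totool([.5820,-.2098,.008]))"
```

```text
time: 4.15
eef_pos: [0.5774, -0.2075, 0.0713]
tcp_rot: [0.684, 0.729, -0.0, -0.001]
contact_force: [0.3, -0.2, 0.3]
opening: 0.268
finger_force: 29.6
[ 0.57751675 -0.20765112  0.07163133] [ 9.36308684e+01 -5.73866061e-02 -1.79902923e+02] cam [ 0.57296812 -0.13974734  0.21448787] 378.23418111009784
[-2.49221169  4.44597    63.6214205 ]
```

View pics/w2.png

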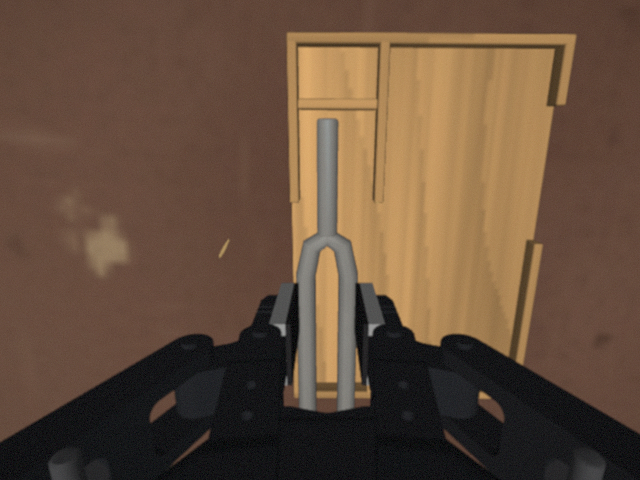

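The fork is held parallel to the tray. The tray's outer corners at the +y end are at (288,35) and (575,36); I use them to check the target.

```bash
python3 - <<'E'
from h import *
c=dict(np.load('w2.npz'))
for k in('f','cx','cy','k1'): c[k]=float(c[k])
a=onz(c,[(288,34.5),(575.5,35.5)],.015); d=a[1]-a[0]; t=np.arctan2(d[1],d[0]); print(a,np.linalg.norm(d),np.degrees(t))
Rt=np.array([[np.cos(t),-np.sin(t)],[np.sin(t),np.cos(t)]])
cen=a.mean(0)[:2]-Rt@[0,.1025]; print('tray',cen,'narrow',cen+Rt@[-.0445,-.015],'dial',cen+Rt@[.0385,.034])
# stem end of the held fork, height ~ tcp z + 1..2 mm
print(onz(c,[(327,119)],.075))
E
```

```text
[[ 0.55113311 -0.09533806  0.015     ]
 [ 0.68841831 -0.0868638   0.015     ]] 0.13754649572291988 3.532237669349179
tray [ 0.62609075 -0.19340621] narrow [ 0.58259944 -0.21111936] dial [ 0.66242287 -0.15709881]
[[ 0.57241781 -0.13482906  0.075     ]]
```

```bash
python3 -m crank '[[[-3,5,0],0,255],[[-3,5,20],0,255],[[-3,5,40],0,255],[[-3,5,52],0,255],[[-3,5,58],0,255],[[-3,5,61],0,255],[[-3,5,62],0,255],[[-3,5,62],0,255]]';python3 -m crank '[[[0,0,0],0,190],[[0,0,0],0,160],[[0,0,0],0,110],[[0,0,0],0,110],[[0,0,0],0,110],[[0,0,-10],0,110],[[0,0,-30],0,110],[[0,0,-80],0,110],[[0,0,-120],0,110],[[0,0,-120],0,110]]'; python3 w.py w3;  python3 -c "
from h import *
print(totool([.460,.194,.13]))"
```

```text
time: 5.0
eef_pos: [0.5847, -0.211, 0.011]
tcp_rot: [0.684, 0.729, 0.0, 0.001]
contact_force: [0.8, -0.3, -1.2]
opening: 0.263
finger_force: 29.6
time: 6.0
eef_pos: [0.5886, -0.2131, 0.1394]
tcp_rot: [0.684, 0.729, 0.002, 0.007]
contact_force: [0.8, -1.3, 0.5]
opening: 0.571
finger_force: 0.0
[ 0.58686018 -0.21215947  0.13585855] [ 93.65537555   0.30067119 179.53419755] cam [ 0.58199391 -0.14409565  0.28193556] 378.23418111009784
[ 413.44619902 -100.73403358    2.870125  ]
```

View pics/w3.png

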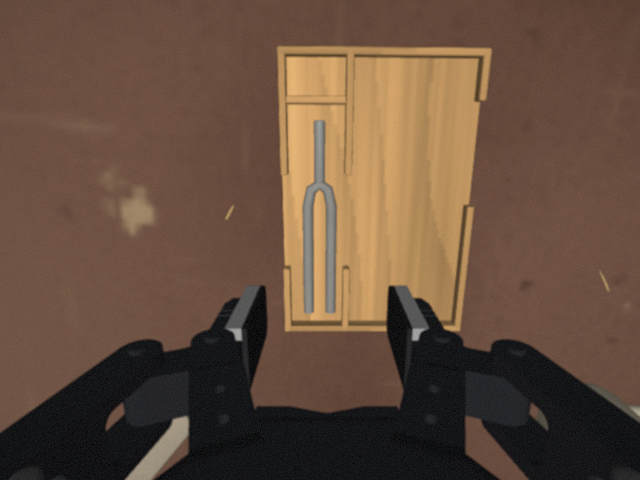

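The fork lies flat in the narrow place, with its stem end at (320,121) and its tines reaching (320,313), clear of all walls. Next, the caliper.

```bash
python3 -m crank '[[[50,-12,-10],2,110],[[100,-24,-10],4,110],[[150,-36,-10],6,90],[[200,-48,-10],8,80],[[250,-60,-10],10,80],[[300,-73,-10],12,80],[[350,-85,-10],14,80],[[400,-98,-10],17,80],[[413,-101,-10],20,80],[[413,-101,-10],20,80]]'; python3 -m crank '[[[0,0,0],0,80],[[0,0,0],0,80],[[0,0,0],0,80]]'; python3 w.py w4
```

```text
time: 7.05
eef_pos: [0.4548, 0.1974, 0.1391]
tcp_rot: [0.799, 0.601, -0.001, -0.001]
contact_force: [0.4, -1.0, -0.6]
opening: 0.684
finger_force: 0.0
time: 7.35
eef_pos: [0.4575, 0.1938, 0.1401]
tcp_rot: [0.801, 0.599, -0.0, -0.0]
contact_force: [-0.1, 0.4, -0.1]
opening: 0.684
finger_force: 0.0
[0.45755132 0.19381945 0.14016751] [ 7.35452280e+01  1.69889209e-02 -1.79986606e+02] cam [0.47632324 0.25911703 0.28310088] 378.23418111009784
```

View pics/w4.png

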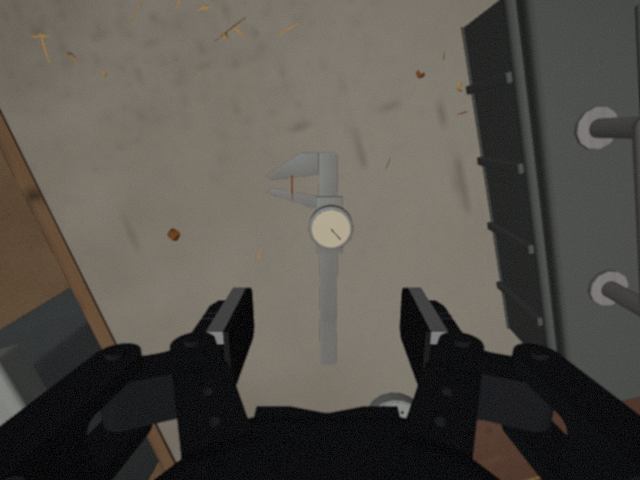

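The dial centre is at (331,227). The beam runs straight down the picture from (328,153) to (328,362), so the tool yaw already matches, and the jaws are on the left clear of the fingers.

```bash
python3 - <<'E'
from h import *
c=dict(np.load('w4.npz'))
for k in('f','cx','cy','k1'): c[k]=float(c[k])
p=onz(c,[(331,227)],.015)[0]; b=onz(c,[(328,153),(328.5,362)],.004); d=b[0]-b[1]
print(p,b,np.linalg.norm(d),np.degrees(np.arctan2(-d[0],d[1]))); print(totool([*p[:2],.003]))
E
```

```text
[0.46031823 0.19465004 0.015     ] [[0.47299965 0.24538183 0.004     ]
 [0.42476657 0.08004932 0.004     ]] 0.1722244709104038 -16.26374718727815
[  1.62099402   2.45038419 137.16646176]
```

```bash
python3 -m crank '[[[1,2,40],0,80],[[1,2,80],0,80],[[1,2,110],0,80],[[1,2,130],0,80],[[1,2,137],0,80],[[1,2,137],0,80],[[1,2,137],0,80]]'; python3 -m crank '[[[0,0,0],0,255],[[0,0,0],0,255],[[0,0,0],0,255],[[0,0,0],0,255],[[0,0,0],0,255],[[0,0,0],0,255],[[0,0,0],0,255]]' 40
```

```text
time: 8.1
eef_pos: [0.4605, 0.1952, 0.0044]
tcp_rot: [0.801, 0.599, 0.001, 0.0]
contact_force: [-0.4, -0.1, -0.0]
opening: 0.687
finger_force: 0.0
time: 8.8
eef_pos: [0.4606, 0.1956, 0.005]
tcp_rot: [0.8, 0.6, 0.001, 0.001]
contact_force: [-1.8, -0.1, 6.3]
opening: 0.356
finger_force: 39.3
```

```bash
python3 -m crank '[[[0,0,-10],0,255],[[0,0,-40],0,255],[[0,0,-80],0,255],[[0,0,-115],0,255],[[0,0,-115],0,255],[[0,0,-115],0,255]]'; python3 -c "
from h import *
s=get_state();print(s['eef_pos'],R.from_quat(s['tcp_rot']).as_euler('ZYX',True));print(totool([.6622,-.1565,.1]))"
```

```text
time: 9.4
eef_pos: [0.4594, 0.1955, 0.1191]
tcp_rot: [0.8, 0.599, 0.001, 0.0]
contact_force: [-0.7, 0.3, -2.9]
opening: 0.363
finger_force: 40.0
[0.45941249 0.19548214 0.1191094 ] [ 7.36583080e+01 -5.07106407e-02  1.79914713e+02]
[-280.72183088  293.60213053   19.29801298]
```

```bash
python3 -m crank '[[[-37,21,0],0,255],[[-74,42,0],-2,255],[[-110,63,0],-4,255],[[-147,85,0],-6,255],[[-170,120,0],-8,255],[[-193,155,0],-11,255],[[-215,190,0],-14,255],[[-237,225,0],-17,255],[[-260,260,0],-20,255],[[-281,294,0],-20,255]]'; python3 -m crank '[[[0,0,0],0,255],[[0,0,0],0,255],[[0,0,0],0,255]]'; python3 w.py w5;  python3 -c "
from h import *
print(totool([.6622,-.1565,.01]))"
```

```text
time: 10.4
eef_pos: [0.6614, -0.1579, 0.1147]
tcp_rot: [0.684, 0.729, -0.001, -0.003]
contact_force: [1.1, 0.8, -0.6]
opening: 0.361
finger_force: 40.0
time: 10.7
eef_pos: [0.6606, -0.1558, 0.116]
tcp_rot: [0.684, 0.729, -0.001, -0.002]
contact_force: [-0.9, 1.8, -1.6]
opening: 0.361
finger_force: 40.1
[ 0.66082472 -0.15556975  0.11662427] [ 9.37021609e+01 -9.94141447e-02 -1.79819083e+02] cam [ 0.65643059 -0.08810911  0.25916986] 378.23418111009784
[ -1.20211789   1.64900637 106.61766629]
```

View pics/w5.png

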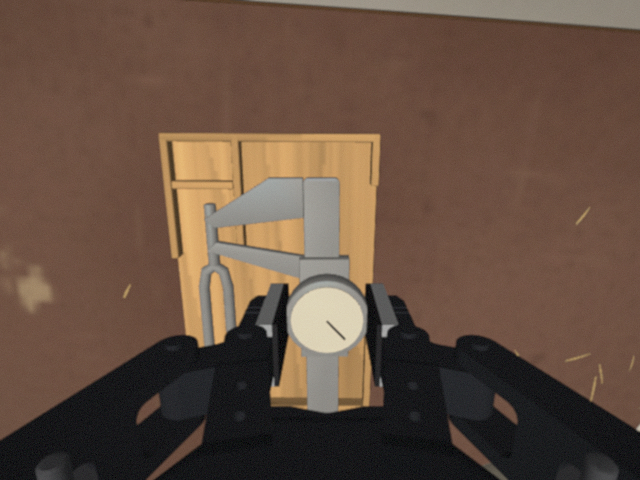

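The caliper is held level and parallel to the tray above the wide place, with the dial at (327,316). I lower it now.

```bash
python3 -m crank '[[[-1,2,30],0,255],[[-1,2,60],0,255],[[-1,2,80],0,255],[[-1,2,94],0,255],[[-1,2,100],0,255],[[-1,2,104],0,255],[[-1,2,106],0,255],[[-1,2,106],0,255],[[-1,2,106],0,255]]';python3 -m crank '[[[0,0,0],0,160],[[0,0,0],0,130],[[0,0,0],0,110],[[0,0,0],0,110],[[0,0,0],0,110],[[0,0,-10],0,110],[[0,0,-30],0,110],[[0,0,-80],0,110],[[0,0,-120],0,110],[[0,0,-160],0,110]]'; python3 -m crank '[[[0,0,0],0,110],[[0,0,0],0,110]]'; python3 w.py w6
```

```text
time: 11.65
eef_pos: [0.6651, -0.1582, 0.0135]
tcp_rot: [0.684, 0.729, 0.0, 0.001]
contact_force: [-0.6, -0.7, -1.4]
opening: 0.358
finger_force: 40.1
time: 12.65
eef_pos: [0.6645, -0.1579, 0.1752]
tcp_rot: [0.684, 0.729, 0.0, 0.001]
contact_force: [-0.3, -0.1, -0.3]
opening: 0.572
finger_force: 0.0
time: 12.85
eef_pos: [0.6653, -0.1582, 0.1751]
tcp_rot: [0.684, 0.729, 0.001, 0.002]
contact_force: [0.1, 0.1, -1.1]
opening: 0.568
finger_force: 0.0
[ 0.66418227 -0.15780748  0.17257946] [9.36535179e+01 4.55666530e-03 1.79994156e+02] cam [ 0.65999804 -0.09006195  0.31800652] 378.23418111009784
```

View pics/w6.png

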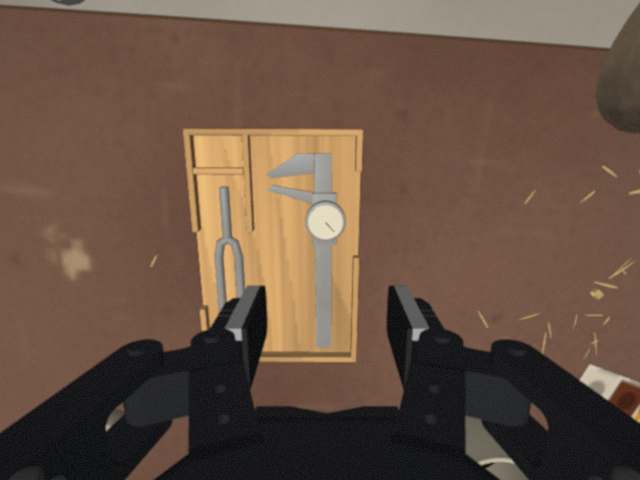

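Both tools lie flat in the tray: the dial at (326,221) is beside the gap, the jaw tip at (268,175) is inside the divider, and the beam end at (323,347) is inside the wall. Next I go above the handle.

```bash
python3 -m crank '[[[0,0,-20],0,110],[[40,-5,-30],1,110],[[85,-10,-30],2,110],[[130,-16,-30],3,110],[[175,-22,-30],4,100],[[220,-28,-30],5,90],[[265,-34,-30],5,90],[[305,-39,-30],5,90],[[343,-43,-30],5,90],[[343,-43,-30],5,90]]'; python3 -m crank '[[[0,0,0],0,90],[[0,0,0],0,90],[[0,0,0],0,90]]'; python3 w.py w7; python3 - <<'E'
from h import *
c=dict(np.load('w6.npz'))
for k in('f','cx','cy','k1'): c[k]=float(c[k])
d,f0,f1=onz(c,[(325.5,221)],.02)[0],onz(c,[(224,187)],.009)[0],None
t=np.radians(3.6); M=np.array([[np.cos(t),np.sin(t)],[-np.sin(t),np.cos(t)]]); T=np.array([.6259,-.1928])
print('dial in wide',M@(d[:2]-T)-[.0225,0],'(want .016,.034); stem end in narrow',M@(f0[:2]-T)+[.0445,.015],'(want 0,.0725)')
E
```

```text
time: 13.9
eef_pos: [0.5971, 0.1857, 0.1997]
tcp_rot: [0.714, 0.701, -0.002, -0.002]
contact_force: [0.4, 0.2, -0.9]
opening: 0.644
finger_force: 0.0
time: 14.2
eef_pos: [0.5997, 0.1803, 0.2016]
tcp_rot: [0.716, 0.698, -0.001, -0.0]
contact_force: [0.4, -0.6, 0.2]
opening: 0.646
finger_force: 0.0
[0.59984463 0.18032096 0.20184924] [ 8.85423780e+01  1.66439405e-02 -1.79954302e+02] cam [0.60119055 0.24840256 0.34461493] 378.23418111009784
dial in wide [0.01816329 0.03125388] (want .016,.034); stem end in narrow [0.00219611 0.07222601] (want 0,.0725)
```

View pics/w7.png

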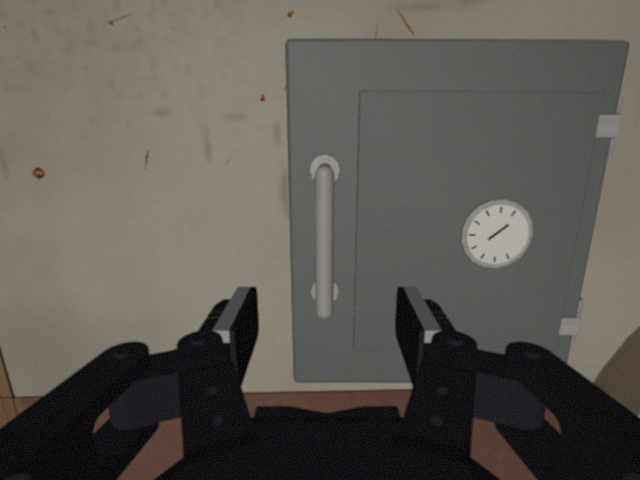

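The tools are placed within 3 mm. The bar runs from (325,165) to (323,318), with its middle near (324,241). I compute its centre.

```bash
python3 - <<'E'
from h import *
c=dict(np.load('w7.npz'))
for k in('f','cx','cy','k1'): c[k]=float(c[k])
b=onz(c,[(325,166),(323.8,317)],.128); print(b,np.linalg.norm(b[0]-b[1])); P=cloud(c); print(P[241,324],P[241,420])
p=onz(c,[(324.4,241.5)],.128)[0]; p[2]=.109; print(p,totool(p))
E
```

```text
[[0.59944485 0.23035315 0.128     ]
 [0.59617643 0.13642407 0.128     ]] 0.09398593151520251
[0.59776497 0.18795439 0.13372178] [0.66219942 0.176178   0.09833116]
[0.59790186 0.18599847 0.109     ] [ 5.65323076 -2.01251238 92.84923462]
```

```bash
python3 -m crank '[[[3,-2,0],0,110],[[3,-2,30],0,110],[[3,-2,60],0,110],[[3,-2,80],0,110],[[3,-2,90],0,110],[[3,-2,93],0,110],[[3,-2,93],0,110],[[3,-2,93],0,110]]'; python3 -m crank '[[[0,0,0],0,255],[[0,0,0],0,255],[[0,0,0],0,255],[[0,0,0],0,255],[[0,0,0],0,255],[[0,0,0],0,255],[[0,0,0],0,255],[[0,0,0],0,255]]' 80
```

```text
time: 15.05
eef_pos: [0.5988, 0.1848, 0.111]
tcp_rot: [0.715, 0.699, 0.001, 0.001]
contact_force: [1.1, 1.2, -0.1]
opening: 0.568
finger_force: 0.0
time: 15.85
eef_pos: [0.5983, 0.1848, 0.1103]
tcp_rot: [0.715, 0.699, 0.001, 0.0]
contact_force: [-1.0, -0.1, 4.8]
opening: 0.1
finger_force: 78.5
```

```bash
python3 -m crank '[[[0,0,-1],0,255],[[0,0,-2],0,255],[[0,0,-3],0,255],[[0,0,-4],0,255],[[0,1,-5],0,255],[[0,1,-6],0,255]]'; python3 -m crank '[[[0,0,-1],0,255],[[0,0,-2],0,255],[[0,1,-3],0,255],[[0,1,-4],0,255],[[0,1,-5],0,255],[[0,1,-6],0,255]]'
```

```text
time: 16.45
eef_pos: [0.5984, 0.1848, 0.1114]
tcp_rot: [0.716, 0.699, 0.0, -0.0]
contact_force: [9.4, 2.5, -15.3]
opening: 0.097
finger_force: 77.7
time: 17.05
eef_pos: [0.5984, 0.1847, 0.112]
tcp_rot: [0.716, 0.698, -0.0, -0.001]
contact_force: [18.5, 4.4, -33.7]
opening: 0.093
finger_force: 77.3
```

```bash
cat > lid.py <<'E'
from h import *
# lid angle from the heights of lid-top points in a camera's depth picture (plane fit in x)
for n in('top','wrist'):
    c=snap(n); P=cloud(c).reshape(-1,3); ok=c['range_z'].ravel()>0
    m=ok&(P[:,0]>.64)&(P[:,0]<.77)&(abs(P[:,1]-.182)<.1)&(P[:,2]>.08)&(P[:,2]<.15)
    if m.sum()<50: print(n,m.sum()); continue
    A=np.c_[P[m][:,0]-.787,np.ones(m.sum())]; z=P[m][:,2]
    for _ in range(3):
        s=np.linalg.lstsq(A,z,rcond=None)[0]; r=abs(z-A@s); k=r<2*np.median(r)+1e-4; A,z=A[k],z[k]
    print(n,len(z),'angle',-np.arctan(s[0]),'z at hinge',s[1])
s=get_state(); print(s['eef_pos'],s['contact_force'],s['wrist_torque'],s['opening'],s['finger_force'])
E
python3 lid.py
```

```text
top 1737 angle 0.007987689552239734 z at hinge 0.09861229246176557
wrist 44921 angle 0.006497271798593197 z at hinge 0.09888917973793161
[0.59836961 0.18473549 0.11191634] [ 16.55574049   4.97609319 -30.16789866] [ 0.70265058 -2.68494402 -0.06265729] 0.09683641316929047 77.62984156608582
```

```bash
python3 -m crank '[[[0,1,-1],0,255],[[0,2,-2],0,255],[[0,3,-3],0,255],[[0,3,-3],0,255],[[0,3,-3],0,255]]'; python3 lid.py
```

```text
time: 17.65
eef_pos: [0.6009, 0.1847, 0.1214]
tcp_rot: [0.715, 0.699, -0.002, -0.002]
contact_force: [1.8, 1.5, -4.8]
opening: 0.097
finger_force: 80.7
top 1693 angle 0.05497256106248298 z at hinge 0.09901798123374919
wrist 46989 angle 0.0649858808961676 z at hinge 0.09859401673877546
[0.60130221 0.18468295 0.12288711] [ 0.37685345  1.01676549 -4.90688757] [ 0.25750927  0.23535323 -0.11038204] 0.09612146990652866 80.71198582649231
```

The seal has let go, and the lid angle is about 0.06. For 0.14 it needs about 14 mm more up and 4 mm to the rear.

```bash
python3 -m crank '[[[0,0,-2],0,255],[[0,1,-4],0,255],[[0,2,-7],0,255],[[0,3,-10],0,255],[[0,4,-12],0,255],[[0,5,-14],0,255],[[0,5,-14],0,255],[[0,5,-14],0,255],[[0,5,-14],0,255],[[0,5,-14],0,255]]'; python3 lid.py
```

```text
time: 18.75
eef_pos: [0.607, 0.1845, 0.1397]
tcp_rot: [0.715, 0.699, -0.001, -0.0]
contact_force: [-6.1, 0.6, 0.4]
opening: 0.097
finger_force: 79.7
top 1558 angle 0.15601082598993174 z at hinge 0.09845403383656527
wrist 49181 angle 0.15832465001817733 z at hinge 0.09837439957836502
[0.60696363 0.1845183  0.1396895 ] [-6.66981946  1.31671222  0.67834392] [ 0.09359976  0.93559023 -0.07783661] 0.09314591919840776 79.74393010139465
```

```bash
python3 -m crank '[[[0,0,0],0,255],[[0,0,0],0,255],[[0,0,0],0,255],[[0,0,0],0,255],[[0,0,0],0,255]]'; python3 lid.py; python3 -c "
from plant import ctrl
print(ctrl.sign_off())"
```

```text
time: 19.35
eef_pos: [0.607, 0.1845, 0.1397]
tcp_rot: [0.715, 0.699, -0.001, -0.0]
contact_force: [-6.3, 0.6, 0.3]
opening: 0.098
finger_force: 79.7
top 1491 angle 0.15076431966802556 z at hinge 0.09872150943123732
wrist 49168 angle 0.15832865948003916 z at hinge 0.09837434177000415
[0.60697536 0.18448769 0.13968549] [-6.57489099  0.86177216 -0.04958737] [ 0.07429405  0.93906614 -0.10107526] 0.09819160081758027 79.74414110183716
the job is handed in; nothing more can be done
None
```

The job is handed in, with no verdict shown: fork and caliper lie flat in their tray places (placed to about 3 mm by camera), and the gripper holds the lid still at about 0.155 rad, roughly 33 mm ajar at the front edge.

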